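Press the hand lens into its shaped place in the tool tray

TASK

Put the black hand lens away in the tool tray: turn it to match the keyhole-shaped recess, then press its handle down past the sprung steel catch until the lens lies flat on the bottom, and let go. Press gently, never with more than about 40 N. Leave the bone folder in its own recess, and do not disturb the jar, the weight and the spool standing nearby.

Things in the scene. Friction and masses are not known exactly. Their poses are not given: they have to be found in the camera images.
- lens: black hand lens (magnifier) lying flat, 64x147x14 mm, about 60 g; origin at the centre of its outline, on its underside; y axis from handle to lens, z up. Round lens 64 mm across, 12 mm thick, y = +10 to +73 mm; straight round handle 14 mm thick, y = -73 to +10 mm, its axis 6.5 mm above the underside; centre of mass near y = +22 mm
- lens_grip (a point): point on the handle's axis where to grip it, 17 mm behind the lens's origin (y = -17 mm, 6.5 mm above the underside); axes as lens, so the fingers close along x
- lens_glass (a point): centre of the round lens on its underside, at y = +41.5 mm of lens
- lens_tail (a point): point on the handle's axis at y = -54 mm of lens, 6.5 mm above the underside; it comes to lie under the catch
- tray: fixed tool tray, grey insert in a pale wooden surround, 144x184x24 mm (x, y, z); origin at the centre of its underside, z up. Keyhole recess 12 mm deep (floor at z = 12 mm) along y, centreline at x = -25 mm: round well, finger notch, handle slot. It takes the lens with its y axis along the tray's y axis, with 2.5 mm play all round; its upper edges are chamfered 4 mm
- well (a point): centre of the floor of the round well (69 mm across), at tray x = -25, y = +41.5, z = 12 mm; axes as tray. lens_glass lies here when the lens is home
- notch (a point): where lens_grip lies when home, at tray x = -25, y = -17, z = 18.5 mm; axes as tray. It is in the finger notch between well and slot (y = -36 to +2 mm), open 43 mm to each side of the centreline, floor at z = 7 mm, so that fingers can hold the handle while it goes in
- slot (a point): where lens_tail lies when home, at tray x = -25, y = -54, z = 18.5 mm; axes as tray. The slot is 19 mm wide, y = -36 to -76 mm. Catch here: two sprung steel bars 12 mm apart in ears 3 mm above the tray's top (y = -44 to -64 mm); a handle laid on them stays 8 mm too high; about 5 to 15 N down on the handle pushes it through and they hold it down
- folder: cream bone folder, 23x142x8 mm, loose in its own shallow recess beside the keyhole (centre at tray x = +41 mm), standing 2 mm above the tray's top; origin at the centre of its underside, long axis y. Leave it there
- jar: low brown pigment jar with a white lid, 49 mm across, 46 mm high, bystander; origin under its centre
- weight: brass weight with a knob, 45 mm across, 40 mm high, bystander; origin under its centre
- spool: thread spool, 32 mm across, 42 mm high, bystander; origin under its centre

How it is judged:
At the end, for the whole second after the job is handed in: The hand lens lies at rest in the keyhole recess, round lens in the round well and handle under the catch: both within 6 mm sideways and less than 3 mm above their seats. The bone folder is still in its own recess (horizontal distance between lens_glass and well below 0.006 m and horizontal distance between lens_tail and slot below 0.006 m and z of lens_glass in the frame of well below 0.003 m and z of lens_tail in the frame of slot below 0.003 m and linear speed of lens below 0.02 m/s and distance between folder and tray below 0.055 m and distance of folder from where it was at the start of the episode below 0.02 m); the robot touches nothing.
It fails at once if the lens is forced against the tray or its catch with more than 40 N (contact force between lens and tray above 40 N).
It fails at once if the bone folder is moved out of its place (20 mm) (distance of folder from where it was at the start of the episode above 0.02 m).
It fails at once if the jar, the weight or the spool is moved by more than 30 mm (distance of any of jar, weight, spool from where it was at the start of the episode above 0.03 m).
It also fails if it takes over 42 s, if anything falls off the work surface, if the arm or the gripper's body presses on something with over 40 N, if the wrist force passes 120 N, or if a joint passes its speed limit or range.

ROBOT

A 6-joint arm with a two-finger parallel gripper is mounted at the origin on a cart in front of the work surface, level with it; the furniture and walls round the work are solid. World frame = base frame: x ahead of the robot, y to its left, z up, the work surface at z = 0. Lengths are in m, angles in rad, forces in N, time in s.
With the tool pointing down it reaches from about 0.35 to 0.975 m from the base axis. Payload 4.9 kg.
Tool frame: the origin (TCP) lies midway between the tips of the shut fingers; the grasp point (between the pads) lies 19 mm behind it; z points along the fingers, y is the direction in which the jaws open and shut (so a half turn about z gives the same grasp; the last joint's range is limited). The gripper opens to 85 mm and grips with 20 to 120 N. Pads are 22 mm wide; open, the fingers measure 114 mm over their backs; the gripper's body (76 mm by 85 mm) begins 54 mm behind the grasp point. The pads swing forward as they close: fully open they stand 13 mm farther back than shut.
Start: joints at [-1.239, 0.053, 1.613, -0, 1.476, -0.119], TCP at [0.272, -0.563, 0.231] pointing down, gripper open.
Joint ranges: [-3.01, 3.01], [-1.01, 2.22], [0.06, 2.58], [-1.02, 4.17], [0.09, 2.62], [-3.14, 3.14]. Speed limits (rad/s): [2.57, 2.57, 3.14, 3.14, 3.14, 3.14].

INTERFACE

Orientations are given as a rotation vector (axis times angle).
In Python, from station import ctrl gives the robot as it stands.
- The arm moves only by the tool jog_arm, never from a script. Its argument "steps" is a list of rows, each an object of numbers: "dx", "dy", "dz": the shift along the world's x, y, z in units of 60 mm (1.0 is 60 mm); "twist": the turn about the world's z in units of 10 degrees (1.0 is 10 degrees). A call has 1 to 5 rows; each row is the pose to reach, as a shift and turn from the pose measured when the call began; what a row does not reach only later rows make up. A row lasts 1/8 s, in which the tool goes at most 62.5 mm and 10.7 degrees, less where a joint would pass 70% of its speed; a pose out of reach is approached as far as the arm can. A call with a gripper value outside its range is refused whole. "gripper" is the closure in counts, from 0 (fully open) to 255 (shut), set as the call begins (left out, the last holds). The fingers move at their own pace and stop on an object; "newtons" is the grip in N (left out, the last holds). Time passes only in rows, so rows that repeat a pose let the fingers close. It gives the time, the measured TCP pose, the force and the opening at its end, in the units of the state.
- ctrl.get_obs(): the state, without advancing time (a new reading comes with each control period).
- ctrl.get_image(name): name is "side" or "top" or "wrist"; returns a dict with "frame" (420x560x3 uint8, red, green, blue), "range_z" (420x560 float32, m along the optical axis (not along the pixel's ray), 0 where there is no reading), "fx", "fy", "cx", "cy" (pixels), "D" ([k1, k2, p1, p2, k3] as OpenCV has them; the pictures are not rectified), "extrinsics" (4x4, takes a point from camera to world coordinates). Camera axes: x right, y down, z forward; pixel columns grow to the right and rows downward; lengths in m; the calibration is good to about 2 mm. A picture is of the moment at which its call begins.
- ctrl.finish_job(): hands the job in, once; it reports no verdict.
The state is a dict: "t": time; "q": joint angles; "dq": joint speeds; "effort": joint torques, N m; "tool_pos": TCP position; "tool_rot": TCP orientation; "contact_force": force on the tool from outside, world axes, zero at the start; "wrist_torque": the same for the moment, N m; "opening": finger opening in m.
Only numpy, scipy, OpenCV 4.12 (cv2) and the standard library are available. Lean on these libraries where they do the work, as an engineer would, in place of code of your own. Each camera call takes 0.05 s, during which the arm holds its last target.

## Working session

There is one attempt and no reset: what is moved stays moved. The work goes in short steps, Python scripts to look and compute and a tool call to move; the robot and the scene stay as the last step left them, time stands still between calls to the robot, and variables do not carry over. Pictures are saved under pics/ and viewed, and the job is handed in when it is done.

Besides the shell and the picture viewer there is one more tool, called after "Call:" by a JSON object that holds its "name" and its "arguments", one argument or row to a line. jog_arm: Moves the arm, as the interface text tells. Its arguments: {"type":"object","properties":{"steps":{"type":"array"},"gripper":{"type":"number"},"newtons":{"type":"number"}},"required":["steps"]}

```bash
mkdir -p pics; cat > h.py <<'E'
import numpy as np, cv2
from station import ctrl
from scipy.spatial.transform import Rotation as R
def img(name,fn):
    im=ctrl.get_image(name); cv2.imwrite('pics/'+fn+'.png',im['frame'][:,:,::-1]); return im
def pts(im):
    h,w=im['range_z'].shape
    u,v=np.meshgrid(np.arange(w),np.arange(h))
    K=np.array([[im['fx'],0,im['cx']],[0,im['fy'],im['cy']],[0,0,1.]])
    n=cv2.undistortPoints(np.stack([u,v],-1).reshape(-1,1,2).astype(np.float64),K,np.array(im['D'],float)).reshape(h,w,2)
    z=im['range_z']; P=np.dstack([n*z[...,None],z,np.ones_like(z)])
    W=P@np.array(im['extrinsics']).T
    W=W[...,:3]; W[z==0]=np.nan
    return W
E
python3 - <<'E'
from h import *
o=ctrl.get_obs(); print(o)
for n in('top','side','wrist'):
    im=img(n,n+'0'); np.savez('/tmp/'+n+'0.npz',f=im['frame'],W=pts(im)); print(n,im['extrinsics'])
E
```

```text
{'t': 0.0, 'q': array([-1.23897957e+00,  5.33203798e-02,  1.61429481e+00,  6.99302501e-07,
        1.47599314e+00, -1.18974734e-01]), 'dq': array([-0.00033956,  0.00060429, -0.00128581, -0.0022536 , -0.00114922,
        0.00062813]), 'effort': array([-1.68594528e-03, -3.93680835e+01, -3.70177674e+01, -1.79461103e-04,
        7.21996883e-03,  7.52765231e-06]), 'tool_pos': array([ 0.27210977, -0.56196546,  0.23008515]), 'tool_rot': array([-3.06017475e+00, -7.01673123e-01,  3.35014431e-04]), 'contact_force': array([-0.69231069, -0.55166043, -0.01590945]), 'wrist_torque': array([-0.00455834,  0.00374286, -0.02860811]), 'opening': 0.08573612019156289}
top [[-1.17802051e-02 -9.99008157e-01  4.29409988e-02  4.93580004e-01]
 [-9.99930078e-01  1.18136727e-02  5.25696916e-04 -2.78458980e-02]
 [-1.03246641e-03 -4.29318034e-02 -9.99077472e-01  9.46090310e-01]
 [ 0.00000000e+00  0.00000000e+00  0.00000000e+00  1.00000000e+00]]
side [[-0.84224361 -0.31528791  0.43728621  0.16891549]
 [-0.53907926  0.48596417 -0.68791887  0.59139595]
 [ 0.00438707 -0.8151272  -0.5792654   0.54630042]
 [ 0.          0.          0.          1.        ]]
wrist [[ 0.43466736 -0.85713156 -0.27638701  0.34185609]
 [-0.90058866 -0.41440158 -0.13119221 -0.52720443]
 [-0.00208623  0.30593598 -0.9520498   0.37285776]
 [ 0.          0.          0.          1.        ]]
```

View pics/top0.png

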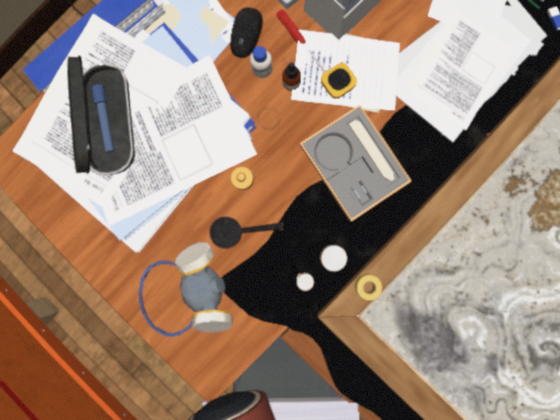

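View pics/side0.png

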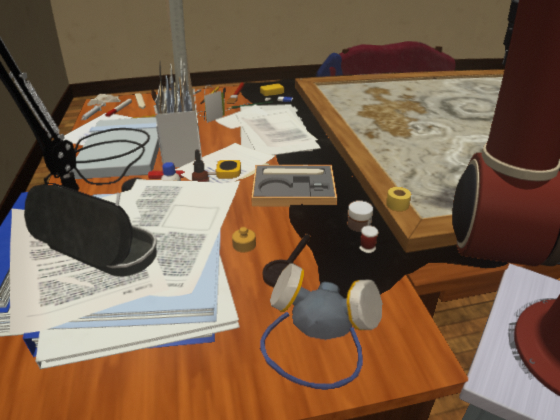

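The top view shows the lens disc at about (226,232), with its handle running to (282,227). The tray centre is near (355,163), the well near (332,153), the catch near (361,190) and the folder near (372,150). The brass weight is at (241,178), the jar at (334,258) and the spool at (305,282).

```bash
python3 - <<'E'
from h import *
d=np.load('/tmp/top0.npz');W=d['W'];f=d['f']
for n,(u,v) in dict(glass=(226,232),handle=(262,229),tail=(280,227),well=(332,153),jar=(334,258),weight=(241,178),spool=(305,282),folder=(372,150)).items(): print(n,W[v,u].round(4))
# crops enlarged
a=cv2.resize(f[100:270,190:430],None,fx=3.3,fy=3.3,interpolation=cv2.INTER_CUBIC); cv2.imwrite('pics/crop0.png',a[:,:,::-1])
# tray by height: >0.015
x,y,z=W[...,0],W[...,1],W[...,2]
uu,vv=np.meshgrid(np.arange(560),np.arange(420))
m=(z>.015)&(z<.05)&(uu>290)&(uu<420)&(vv>98)&(vv<230)
p=W[m][:,:2].astype(np.float32); print(m.sum(),cv2.minAreaRect(p),np.median(z[m]))
m=(z>.004)&(z<.03)&(uu>200)&(uu<292)&(vv>208)&(vv<248)
p=W[m]; print(m.sum(),p.min(0),p.max(0),cv2.minAreaRect(p[:,:2].astype(np.float32)))
print(cv2.boxPoints(cv2.minAreaRect(W[(z>.015)&(z<.05)&(uu>290)&(uu<420)&(vv>98)&(vv<230)][:,:2].astype(np.float32))))
E
```

```text
glass [0.4942 0.102  0.007 ]
handle [0.4994 0.0295 0.0146]
tail [ 0.5029 -0.0061  0.0148]
well [ 0.6495 -0.1115  0.0118]
jar [ 0.4422 -0.1092  0.0441]
weight [0.5981 0.0677 0.0406]
spool [ 0.3968 -0.0533  0.0413]
folder [ 0.6524 -0.1895  0.0265]
5172 ((0.6273157000541687, -0.16217949986457825), (0.2555623948574066, 0.26317712664604187), 89.80827331542969) 0.023960846180172413
1474 [ 0.46291207 -0.02820662  0.00400309] [0.5404801  0.14890903 0.02974132] ((0.5018299221992493, 0.06039450317621231), (0.17633073031902313, 0.07586652785539627), 89.31476593017578)
[[ 0.4953003  -0.28951967]
 [ 0.7584759  -0.29040033]
 [ 0.7593311  -0.03483933]
 [ 0.4961555  -0.03395867]]
```

View pics/crop0.png

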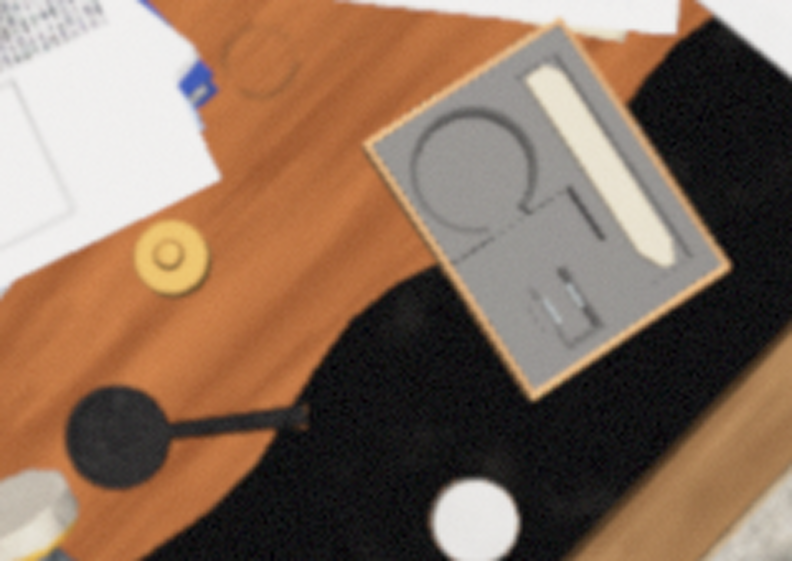

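View pics/wrist0.png

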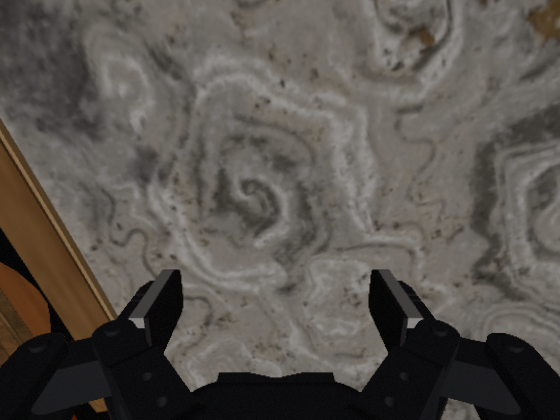

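```bash
cat >> h.py <<'E'
def onplane(im,uv,z):
    uv=np.atleast_2d(uv).astype(float)
    K=np.array([[im['fx'],0,im['cx']],[0,im['fy'],im['cy']],[0,0,1.]])
    n=cv2.undistortPoints(uv.reshape(-1,1,2),K,np.array(im['D'],float)).reshape(-1,2)
    E=np.array(im['extrinsics']); d=np.c_[n,np.ones(len(n))]@E[:3,:3].T
    return (E[:3,3]+d*((z-E[2,3])/d[:,2])[:,None])
def topx(im,p):
    E=np.linalg.inv(np.array(im['extrinsics'])); K=np.array([[im['fx'],0,im['cx']],[0,im['fy'],im['cy']],[0,0,1.]])
    return cv2.projectPoints(np.atleast_2d(p).astype(float),cv2.Rodrigues(E[:3,:3])[0],E[:3,3],K,np.array(im['D'],float))[0].reshape(-1,2)
E
python3 - <<'E'
from h import *
im=img('top','t1');f=im['frame']
c=np.array([(562,20),(730,267),(533,400),(365,145)])/3.3+[190,100]-.35
P=onplane(im,c,.024)[:,:2]; print(P.round(4)); print(np.linalg.norm(P-np.roll(P,-1,0),axis=1)); print('tray c',P.mean(0))
# +y tray: from catch end to well end: mid(far corners 3,0) - mid(1,2)
yv=(P[3]+P[0]-P[1]-P[2]); xv=(P[0]+P[1]-P[2]-P[3]); print('yaw y',np.degrees(np.arctan2(yv[1],yv[0])),'x',np.degrees(np.arctan2(xv[1],xv[0])))
g=cv2.cvtColor(f,cv2.COLOR_RGB2GRAY)
print(onplane(im,np.array([117,437])/3.3+[190,100]-.35,.012))
print('handle',onplane(im,np.array([[180,431],[300,415]])/3.3+[190,100]-.35,.0065))
E
```

```text
[[ 0.7424 -0.1681]
 [ 0.5914 -0.2661]
 [ 0.5131 -0.1458]
 [ 0.6669 -0.048 ]]
[0.18001145 0.14352238 0.18219041 0.14189516]
tray c [ 0.62844927 -0.1570084 ]
yaw y 32.71802472995277 x -57.40167217098989
[[0.49409663 0.10307802 0.012     ]]
handle [[ 0.49732243  0.06560015  0.0065    ]
 [ 0.50616428 -0.00702392  0.0065    ]]
```

Call:
{"name": "jog_arm", "arguments": {
  "steps": [
    {"dx": 0.34,"dy": 0.92,"twist": 0.6},
    {"dx": 0.68,"dy": 1.84,"twist": 1.2},
    {"dx": 1.02,"dy": 2.76,"twist": 1.8},
    {"dx": 1.36,"dy": 3.68,"twist": 2.4},
    {"dx": 1.7,"dy": 4.6,"twist": 3.0}
  ],
  "gripper": 0,
  "newtons": 80
}}

```text
validation failed for argument at $.st...
```

Call:
{"name": "jog_arm", "arguments": {
  "steps": [
    {"dx": 0.34,"dy": 0.92,"dz": 0.0,"twist": 0.6},
    {"dx": 0.68,"dy": 1.84,"dz": 0.0,"twist": 1.2},
    {"dx": 1.02,"dy": 2.76,"dz": 0.0,"twist": 1.8},
    {"dx": 1.36,"dy": 3.68,"dz": 0.0,"twist": 2.4},
    {"dx": 1.7,"dy": 4.6,"dz": 0.0,"twist": 3.0}
  ],
  "gripper": 0,
  "newtons": 80
}}

```text
t: 0.82
tool_pos: [0.3744, -0.2844, 0.2304]
tool_rot: [-2.773, -1.474, 0.0]
contact_force: [0.6, -0.8, 0.9]
opening: 0.0854
```

Call:
{"name": "jog_arm", "arguments": {
  "steps": [
    {"dx": 0.38,"dy": 0.94,"dz": 0.0,"twist": 0.8},
    {"dx": 0.76,"dy": 1.88,"dz": 0.0,"twist": 1.6},
    {"dx": 1.14,"dy": 2.82,"dz": 0.0,"twist": 2.4},
    {"dx": 1.52,"dy": 3.76,"dz": 0.0,"twist": 3.2},
    {"dx": 1.9,"dy": 4.7,"dz": 0.0,"twist": 4.0}
  ]
}}

```text
t: 1.45
tool_pos: [0.4888, -0.0003, 0.2305]
tool_rot: [-2.096, -2.34, 0.0]
contact_force: [0.3, -0.4, 0.7]
opening: 0.085
```

Call:
{"name": "jog_arm", "arguments": {
  "steps": [
    {"dx": 0.0,"dy": 0.0,"dz": 0.0,"twist": 0.0}
  ]
}}

```text
t: 1.58
tool_pos: [0.4892, 0.0031, 0.2303]
tool_rot: [-2.088, -2.346, -0.0]
contact_force: [-0.1, -1.0, 0.1]
opening: 0.0853
```

```bash
python3 - <<'E'
from h import *
o=ctrl.get_obs(); print(o['tool_pos'],R.from_rotvec(o['tool_rot']).as_matrix().round(4),o['q'],o['t'])
im=img('wrist','w1');g=np.array([.4941,.1031,.012]);gr=np.array([.5007,.045,.0065])
print(topx(im,[g,gr])); np.savez('/tmp/w1.npz',**{k:np.array(v) for k,v in im.items()})
E
```

```text
[0.48923607 0.00312786 0.23028198] [[-1.160e-01  9.932e-01 -7.000e-04]
 [ 9.932e-01  1.160e-01  6.000e-04]
 [ 7.000e-04 -6.000e-04 -1.000e+00]] [-1.46146034e-01 -2.80324449e-01  1.92087174e+00  5.02734295e-04
  1.50180047e+00 -2.62456810e-01] 1.575
[[292.00167782  86.72226664]
 [290.79541925 143.00738803]]
```

View pics/w1.png

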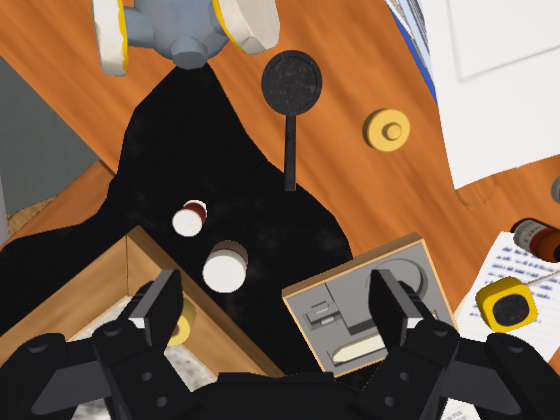

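The wrist view shows the lens disc centred near (291,83) and the handle end near (290,188). That's about 4 px from the prediction made from the top view. Next I'll measure it from the wrist picture.

```bash
python3 - <<'E'
from h import *
d=dict(np.load('/tmp/w1.npz'));f=d['frame']
a=cv2.resize(f[35:205,230:350],None,fx=3.5,fy=3.5,interpolation=cv2.INTER_CUBIC);cv2.imwrite('pics/w1c.png',a[:,:,::-1])
W=pts(d); print(W[83,291],W[150,291],W[180,290])
P=onplane(d,[(261,83),(322,83),(291,50),(291,116)],.010);print(P)
P=onplane(d,[(286.5,120),(297,120),(285,185),(296,185)],.0065);print(P)
E
```

```text
[0.49265543 0.1066865  0.01014402] [0.50148592 0.03821381 0.01377707] [0.50457781 0.00503994 0.01624377]
[[0.4613811  0.10307955 0.01      ]
 [0.52496809 0.11037687 0.01      ]
 [0.48860045 0.13750228 0.01      ]
 [0.49697977 0.0738637  0.01      ]]
[[ 0.49279308  0.06905685  0.0065    ]
 [ 0.50423872  0.07037331  0.0065    ]
 [ 0.50023443 -0.00364052  0.0065    ]
 [ 0.51300457 -0.00216464  0.0065    ]]
```

View pics/w1c.png

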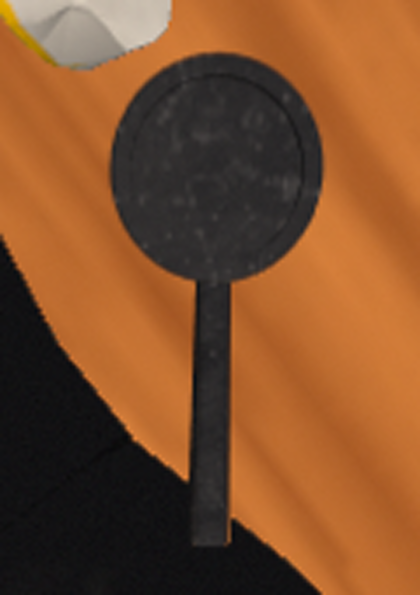

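Call:
{"name": "jog_arm", "arguments": {
  "steps": [
    {"dx": 0.18,"dy": 0.73,"dz": -0.6,"twist": 0.0},
    {"dx": 0.18,"dy": 0.73,"dz": -1.5,"twist": 0.0},
    {"dx": 0.18,"dy": 0.73,"dz": -2.4,"twist": 0.0},
    {"dx": 0.18,"dy": 0.73,"dz": -2.8,"twist": 0.0},
    {"dx": 0.18,"dy": 0.73,"dz": -2.8,"twist": 0.0}
  ]
}}

```text
t: 2.25
tool_pos: [0.4974, 0.0442, 0.0597]
tool_rot: [-2.092, -2.338, 0.007]
contact_force: [-0.6, -0.1, 0.7]
opening: 0.0853
```

```bash
python3 - <<'E'
from h import *
o=ctrl.get_obs(); print(o['tool_pos'],o['tool_rot'],o['t'])
img('wrist','w2')
E
```

```text
[0.49735082 0.04418428 0.05972504] [-2.09155097 -2.33759227  0.00698665] 2.25
```

View pics/w2.png

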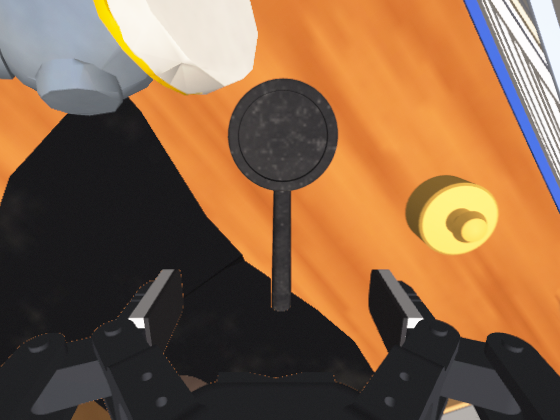

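The handle is at u ≈ 282 and runs parallel to the pads, whose midpoint is at u ≈ 277. Both fingers clear the weight. Next I'll descend.

Call:
{"name": "jog_arm", "arguments": {
  "steps": [
    {"dx": 0.05,"dy": 0.05,"dz": -0.4,"twist": 0.05},
    {"dx": 0.05,"dy": 0.05,"dz": -0.75,"twist": 0.05},
    {"dx": 0.05,"dy": 0.05,"dz": -0.92,"twist": 0.05},
    {"dx": 0.05,"dy": 0.05,"dz": -0.94,"twist": 0.05},
    {"dx": 0.05,"dy": 0.05,"dz": -0.94,"twist": 0.05}
  ]
}}

```text
t: 2.92
tool_pos: [0.5032, 0.0471, 0.0067]
tool_rot: [2.084, 2.35, -0.001]
contact_force: [-0.1, -0.1, -0.3]
opening: 0.0855
```

Call:
{"name": "jog_arm", "arguments": {
  "steps": [
    {"dx": 0.0,"dy": 0.0,"dz": 0.0,"twist": 0.0},
    {"dx": 0.0,"dy": 0.0,"dz": 0.0,"twist": 0.0},
    {"dx": 0.0,"dy": 0.0,"dz": 0.0,"twist": 0.0},
    {"dx": 0.0,"dy": 0.0,"dz": 0.0,"twist": 0.0},
    {"dx": 0.0,"dy": 0.0,"dz": 0.0,"twist": 0.0}
  ],
  "gripper": 255,
  "newtons": 80
}}

```text
t: 3.55
tool_pos: [0.5033, 0.0471, 0.007]
tool_rot: [2.084, 2.35, -0.001]
contact_force: [-1.1, 0.1, 2.1]
opening: 0.0095
```

```bash
python3 - <<'E'
from h import *
o=ctrl.get_obs(); print(o['tool_pos'],o['tool_rot'],o['t'],o['opening'],o['contact_force'])
img('wrist','w3')
E
```

```text
[0.50328906 0.04709879 0.0069759 ] [ 2.08447779e+00  2.35039528e+00 -6.42298067e-04] 3.55 0.009486183182804933 [-1.09187409  0.0948957   2.13522764]
```

View pics/w3.png

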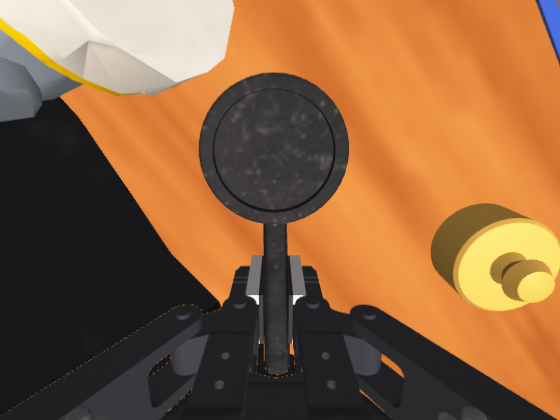

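The opening reads 9.5 mm on a 14 mm handle, so the tips are gripping above its widest part. I'll reopen, lower the arm and regrip.

Call:
{"name": "jog_arm", "arguments": {
  "steps": [
    {"dx": 0.0,"dy": 0.0,"dz": 0.0,"twist": 0.0},
    {"dx": 0.0,"dy": 0.0,"dz": 0.0,"twist": 0.0},
    {"dx": -0.02,"dy": 0.0,"dz": -0.1,"twist": 0.0},
    {"dx": -0.02,"dy": 0.0,"dz": -0.12,"twist": 0.0},
    {"dx": -0.02,"dy": 0.0,"dz": -0.12,"twist": 0.0}
  ],
  "gripper": 120
}}

```text
t: 4.22
tool_pos: [0.5017, 0.0471, -0.0006]
tool_rot: [-2.084, -2.35, 0.001]
contact_force: [-0.1, 0.4, 0.1]
opening: 0.045
```

Call:
{"name": "jog_arm", "arguments": {
  "steps": [
    {"dx": 0.0,"dy": 0.0,"dz": 0.0,"twist": 0.0},
    {"dx": 0.0,"dy": 0.0,"dz": 0.0,"twist": 0.0},
    {"dx": 0.0,"dy": 0.0,"dz": 0.0,"twist": 0.0}
  ]
}}

```text
t: 4.6
tool_pos: [0.5019, 0.0471, -0.0005]
tool_rot: [-2.084, -2.35, 0.001]
contact_force: [0.7, -0.1, 0.1]
opening: 0.0451
```

Call:
{"name": "jog_arm", "arguments": {
  "steps": [
    {"dx": 0.0,"dy": 0.0,"dz": 0.0,"twist": 0.0},
    {"dx": 0.0,"dy": 0.0,"dz": 0.0,"twist": 0.0},
    {"dx": 0.0,"dy": 0.0,"dz": 0.0,"twist": 0.0},
    {"dx": 0.0,"dy": 0.0,"dz": 0.0,"twist": 0.0}
  ],
  "gripper": 255
}}

```text
t: 5.1
tool_pos: [0.5029, 0.0471, 0.0006]
tool_rot: [2.084, 2.35, 0.001]
contact_force: [-1.1, -0.5, 5.4]
opening: 0.0108
```

```bash
python3 - <<'E'
from h import *
im=img('wrist','w4');a=cv2.resize(im['frame'][200:420,160:400],None,fx=2.7,fy=2.7);cv2.imwrite('pics/w4.png',a[:,:,::-1])
im=img('side','s4');a=cv2.resize(im['frame'][200:320,230:350],None,fx=5,fy=5,interpolation=cv2.INTER_CUBIC);cv2.imwrite('pics/s4.png',a[:,:,::-1])
E
```

```text
(no output)
```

View pics/w4.png

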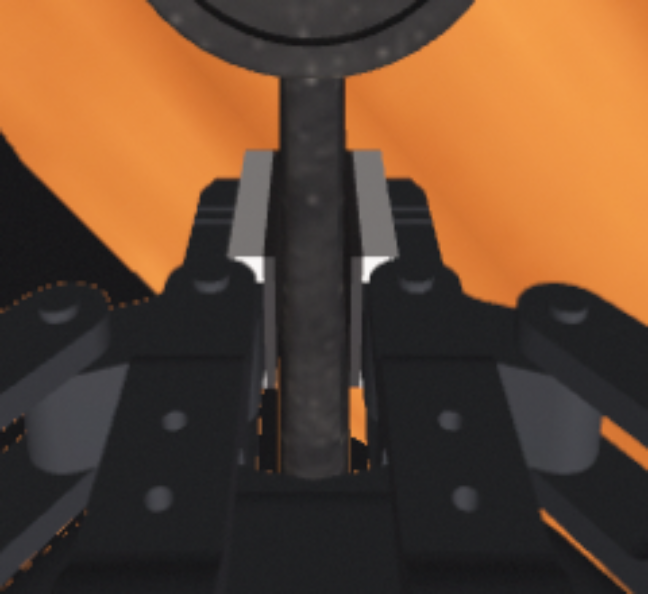

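View pics/s4.png

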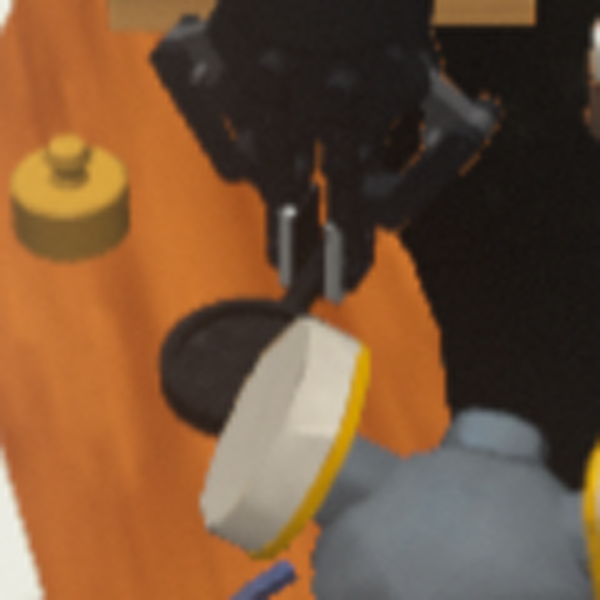

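The handle sits fully between the pads at their tips. I'll lift it and check.

Call:
{"name": "jog_arm", "arguments": {
  "steps": [
    {"dx": 0.0,"dy": 0.0,"dz": 0.2,"twist": 0.0},
    {"dx": 0.0,"dy": 0.0,"dz": 0.5,"twist": 0.0},
    {"dx": 0.0,"dy": 0.0,"dz": 0.8,"twist": 0.0},
    {"dx": 0.0,"dy": 0.0,"dz": 1.1,"twist": 0.0},
    {"dx": 0.0,"dy": 0.0,"dz": 1.1,"twist": 0.0}
  ]
}}

```text
t: 5.82
tool_pos: [0.5046, 0.047, 0.0692]
tool_rot: [2.081, 2.347, 0.005]
contact_force: [-0.5, -0.3, -1.2]
opening: 0.0105
```

```bash
python3 - <<'E'
from h import *
im=img('wrist','w5')
W=pts(im); 
for v,u in((80,275),(150,275),(210,275),(240,275),(250,275),(150,220),(150,330),(345,275)): print(u,v,W[v,u].round(4))
print(ctrl.get_obs()['tool_pos'])
E
```

```text
275 80 [0.4929 0.1351 0.0801]
275 150 [0.496  0.1087 0.0781]
275 210 [0.4992 0.0824 0.0766]
275 240 [0.5006 0.0699 0.0807]
275 250 [0.5012 0.0656 0.0817]
220 150 [0.4733 0.1058 0.0762]
330 150 [0.5189 0.1112 0.0763]
275 345 [0.507  0.0165 0.0834]
[0.50363803 0.04700679 0.06777228]
```

View pics/w5.png

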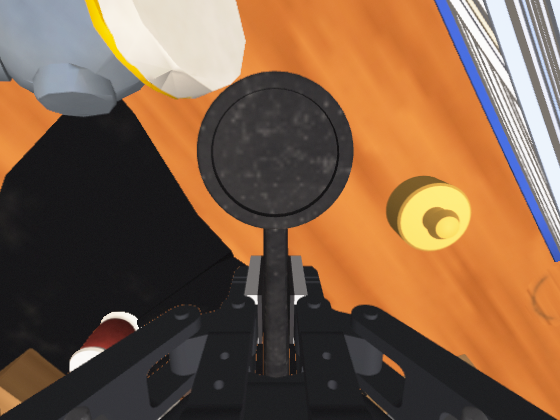

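Call:
{"name": "jog_arm", "arguments": {
  "steps": [
    {"dx": 0.0,"dy": -0.1,"dz": 0.6,"twist": -0.3},
    {"dx": 0.0,"dy": -0.6,"dz": 1.2,"twist": -1.1},
    {"dx": 0.0,"dy": -1.2,"dz": 1.4,"twist": -1.9},
    {"dx": 0.0,"dy": -1.8,"dz": 1.4,"twist": -2.7},
    {"dx": 0.0,"dy": -2.4,"dz": 1.4,"twist": -3.5}
  ]
}}

```text
t: 6.5
tool_pos: [0.503, -0.0979, 0.151]
tool_rot: [2.696, 1.608, 0.0]
contact_force: [0.4, 0.5, -0.2]
opening: 0.0106
```

Call:
{"name": "jog_arm", "arguments": {
  "steps": [
    {"dx": 0.0,"dy": -0.4,"dz": 0.0,"twist": -0.7},
    {"dx": 0.0,"dy": -0.8,"dz": 0.0,"twist": -1.4},
    {"dx": -0.05,"dy": -1.3,"dz": 0.0,"twist": -2.1},
    {"dx": -0.05,"dy": -1.8,"dz": 0.0,"twist": -2.8},
    {"dx": -0.05,"dy": -1.8,"dz": 0.0,"twist": -2.8}
  ]
}}

```text
t: 7.12
tool_pos: [0.4993, -0.2071, 0.1499]
tool_rot: [3.008, 0.904, -0.003]
contact_force: [0.9, 0.5, -0.4]
opening: 0.011
```

```bash
python3 - <<'E'
from h import *
o=ctrl.get_obs(); print(o['tool_pos'],o['dq'].round(3));M=R.from_rotvec(o['tool_rot']).as_matrix(); print(M.round(3),np.degrees(np.arctan2(M[1,1],M[0,1])))
im=img('wrist','w6'); np.savez('/tmp/w6.npz',**{k:np.array(v) for k,v in im.items()})
E
```

```text
[ 0.49932715 -0.20712337  0.14992413] [ 0.034 -0.015  0.015  0.018  0.013 -0.019]
[[ 0.834  0.552 -0.002]
 [ 0.552 -0.834 -0.001]
 [-0.002  0.    -1.   ]] -56.52567986244293
```

View pics/w6.png

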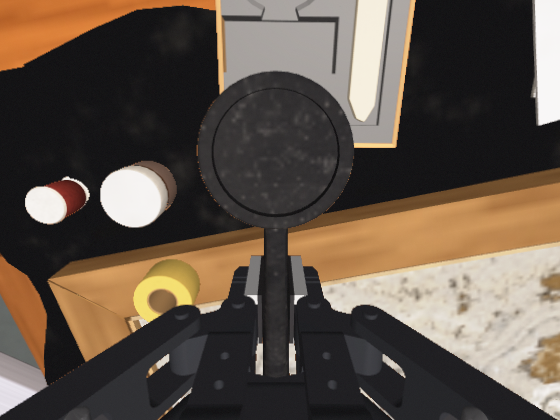

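The held lens hides the lower left part of the tray. I'll raise the arm to see more of it.

Call:
{"name": "jog_arm", "arguments": {
  "steps": [
    {"dx": 0.2,"dy": -0.4,"dz": 0.9,"twist": -0.08},
    {"dx": 0.0,"dy": -0.9,"dz": 1.8,"twist": -0.08},
    {"dx": -0.2,"dy": -1.2,"dz": 2.4,"twist": -0.08},
    {"dx": -0.2,"dy": -1.2,"dz": 2.4,"twist": -0.08},
    {"dx": -0.2,"dy": -1.2,"dz": 2.4,"twist": -0.08}
  ]
}}

```text
t: 7.8
tool_pos: [0.4871, -0.2768, 0.2923]
tool_rot: [-3.012, -0.888, 0.004]
contact_force: [-0.4, -0.3, -1.7]
opening: 0.0105
```

```bash
python3 - <<'E'
from h import *
o=ctrl.get_obs(); print(o['tool_pos'],o['dq'].round(3));M=R.from_rotvec(o['tool_rot']).as_matrix(); print(M.round(3),np.degrees(np.arctan2(M[1,1],M[0,1])))
im=img('wrist','w7'); np.savez('/tmp/w7.npz',**{k:np.array(v) for k,v in im.items()})
E
```

```text
[ 0.4871452  -0.27684909  0.2922682 ] [ 0.005  0.016  0.023 -0.001  0.001  0.001]
[[ 0.84   0.542 -0.003]
 [ 0.542 -0.84   0.001]
 [-0.002 -0.003 -1.   ]] -57.14721690978692
```

View pics/w7.png

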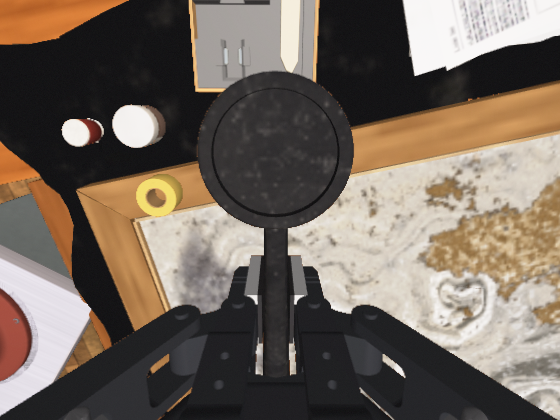

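The catch bars are at about (225,58) and (243,58). The tray's lower left corner is at about (197,91). I'll enlarge that area.

```bash
python3 - <<'E'
from h import *
d=dict(np.load('/tmp/w7.npz'));f=d['frame']
a=cv2.resize(f[0:110,180:330],None,fx=5,fy=5,interpolation=cv2.INTER_CUBIC)
# overlay predicted model
c=np.array([.6284,-.157]);th=np.radians(-57.3);Rm=np.array([[np.cos(th),-np.sin(th)],[np.sin(th),np.cos(th)]])
def T(x,y,z): return np.r_[c+Rm@[x/1e3,y/1e3],z/1e3]
L=[[T(-72,-92,24),T(72,-92,24)],[T(-72,-92,24),T(-72,92,24)],[T(72,-92,24),T(72,92,24)],[T(-31,-64,25),T(-31,-44,25)],[T(-19,-64,25),T(-19,-44,25)],[T(-68,-36,24),T(18,-36,24)],[T(-25,-90,24),T(-25,-40,24)]]
for l in L:
    p=(topx(d,l)-[180,0]+.5)*5-.5; cv2.line(a,*[tuple(int(v) for v in q) for q in p],(255,0,0),1)
cv2.imwrite('pics/w7c.png',a[:,:,::-1])
E
```

```text
(no output)
```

View pics/w7c.png

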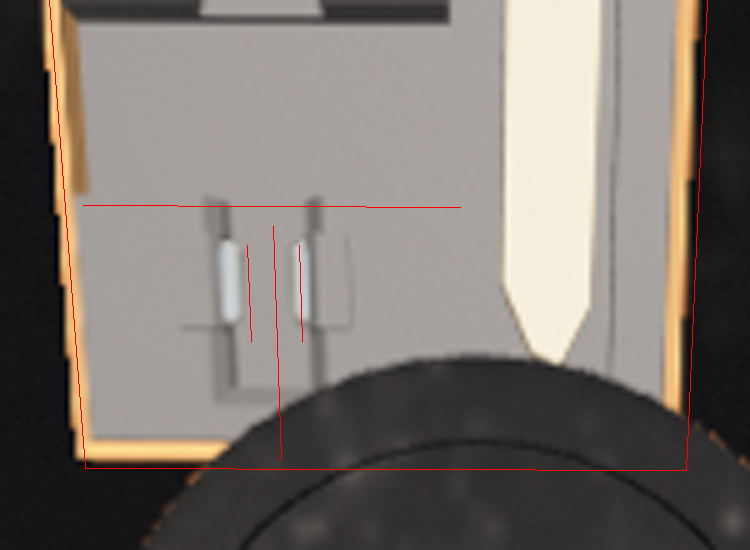

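Call:
{"name": "jog_arm", "arguments": {
  "steps": [
    {"dx": 0.2,"dy": 0.85,"dz": -0.3,"twist": 0.0},
    {"dx": 0.4,"dy": 1.7,"dz": -0.6,"twist": 0.0},
    {"dx": 0.6,"dy": 2.5,"dz": -1.0,"twist": 0.0},
    {"dx": 0.8,"dy": 3.2,"dz": -1.6,"twist": 0.0},
    {"dx": 0.9,"dy": 3.7,"dz": -2.3,"twist": 0.0}
  ]
}}

```text
t: 8.48
tool_pos: [0.5404, -0.0515, 0.1508]
tool_rot: [-3.008, -0.892, 0.008]
contact_force: [0.6, 0.4, -0.7]
opening: 0.0106
```

Call:
{"name": "jog_arm", "arguments": {
  "steps": [
    {"dx": 0.03,"dy": 0.15,"dz": -0.5,"twist": 0.0},
    {"dx": 0.03,"dy": 0.15,"dz": -1.0,"twist": 0.0},
    {"dx": 0.03,"dy": 0.15,"dz": -1.0,"twist": 0.0},
    {"dx": 0.03,"dy": 0.15,"dz": -1.0,"twist": 0.0}
  ]
}}

```text
t: 8.98
tool_pos: [0.5421, -0.0421, 0.0909]
tool_rot: [-3.007, -0.893, 0.008]
contact_force: [-0.7, -0.4, -0.9]
opening: 0.0107
```

```bash
python3 - <<'E'
from h import *
o=ctrl.get_obs(); print(o['tool_pos'],o['dq'].round(3));M=R.from_rotvec(o['tool_rot']).as_matrix(); print(M.round(3),np.degrees(np.arctan2(M[1,1],M[0,1])))
im=img('wrist','w8'); np.savez('/tmp/w8.npz',**{k:np.array(v) for k,v in im.items()})
E
```

```text
[ 0.54210688 -0.04212782  0.09094374] [-0.006 -0.017 -0.028  0.    -0.003 -0.   ]
[[ 0.838  0.546 -0.006]
 [ 0.546 -0.838  0.003]
 [-0.004 -0.006 -1.   ]] -56.93018080437129
```

View pics/w8.png

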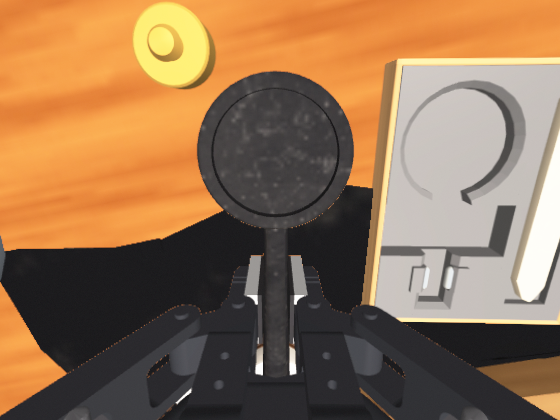

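The lens and the tray are now in one view at nearly the same depth, so I'll fit both from it.

```bash
python3 - <<'E'
from h import *
d=dict(np.load('/tmp/w8.npz'));f=d['frame']
a=cv2.resize(f[45:335,360:560],None,fx=2,fy=2,interpolation=cv2.INTER_CUBIC)
s=3
cv2.imwrite('pics/w8a.png',cv2.resize(f[45:200,360:560],None,fx=3.8,fy=3.8,interpolation=cv2.INTER_CUBIC)[:,:,::-1])
cv2.imwrite('pics/w8b.png',cv2.resize(f[190:335,360:560],None,fx=3.8,fy=3.8,interpolation=cv2.INTER_CUBIC)[:,:,::-1])
cv2.imwrite('pics/w8l.png',cv2.resize(f[60:270,180:370],None,fx=2.8,fy=2.8,interpolation=cv2.INTER_CUBIC)[:,:,::-1])
E
```

```text
(no output)
```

View pics/w8a.png

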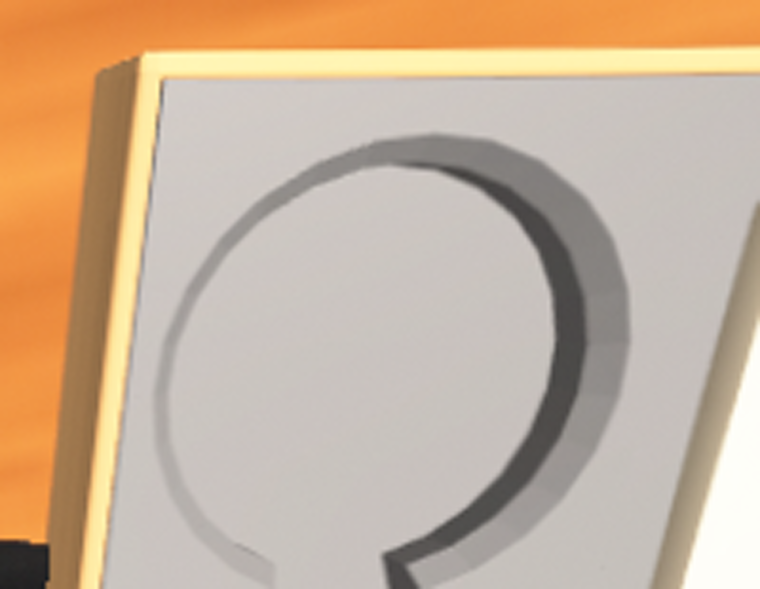

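View pics/w8b.png

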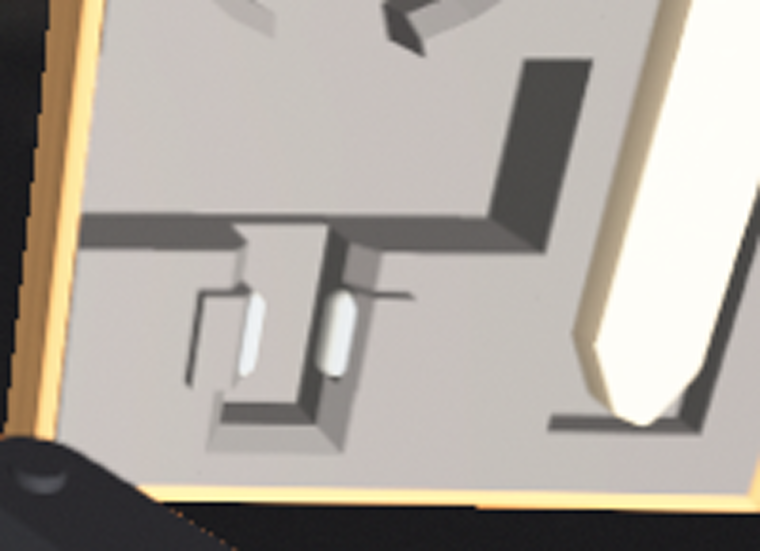

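View pics/w8l.png

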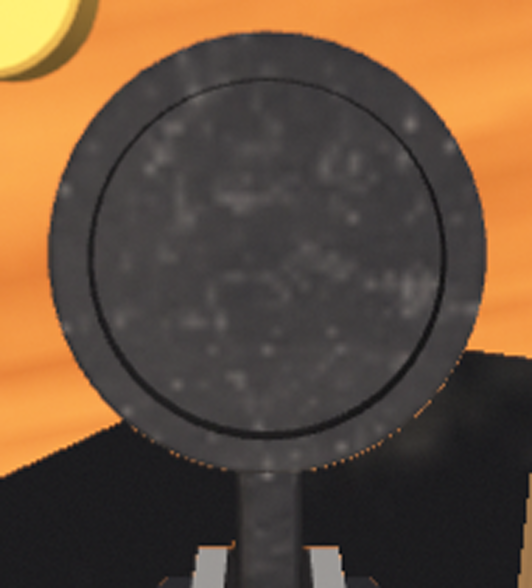

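```bash
cat > fit.py <<'E'
from h import *
from scipy.optimize import least_squares
d=dict(np.load('/tmp/w8.npz'));f=d['frame']
A=lambda p:(p[0]/3.8+360-.37,p[1]/3.8+45-.37); B=lambda p:(p[0]/3.8+360-.37,p[1]/3.8+190-.37)
pt=[(A((146,52)),(-72,92)),(B((592,60)),(18,2)),(B((547,252)),(18,-36)),(B((207,450)),(-38.5,-80)),(B((343,452)),(-11.5,-80))]
circ=[A(p) for p in [(430,133),(630,325),(154,400),(260,190),(550,185),(600,430)]]
bot=[B(p) for p in [(170,502),(600,510)]]
def tl(P,s):
    th=s[2];return (P[:,:2]-s[:2])@np.array([[np.cos(th),-np.sin(th)],[np.sin(th),np.cos(th)]])*1e3
Pp=onplane(d,[p[0] for p in pt],.024);Pc=onplane(d,circ,.024);Pb=onplane(d,bot,.024)
Q=np.array([p[1] for p in pt])
def res(s): return np.r_[(tl(Pp,s)-Q).ravel(),np.linalg.norm(tl(Pc,s)-[-25,41.5],axis=1)-38.5,tl(Pb,s)[:,1]+92]
r=least_squares(res,[.6284,-.157,np.radians(-57.3)],loss='soft_l1');s=r.x
print(s[:2],np.degrees(s[2]));print(res(s).round(1))
# lens: outer silhouette circle points, crop l scale 2.8 offset (180,60)
L=[(p[0]/2.8+180-.3,p[1]/2.8+60-.3) for p in [(265,31),(49,250),(487,250),(113,100),(420,100),(103,400),(430,400)]]
o=ctrl.get_obs();z=o['tool_pos'][2]
for h in(.008,.012,.016):
    PL=onplane(d,L,z+h)[:,:2]
    q=least_squares(lambda q:np.linalg.norm(PL-q[:2],axis=1)-q[2],[*PL.mean(0),.032]);print(h,q.x,q.fun.round(4))
W=pts(d);print('disc z',np.nanmedian(W[85:100,250:300,2]),np.nanmedian(W[140:160,250:300,2]),np.nanmedian(W[200:215,250:300,2]),'handle',[np.nanmax(W[v,270:280,2]) for v in (235,245,300,340,360)],z)
H=onplane(d,[(275.5,240),(275.5,365)],z+.0065);print('handle dir',np.degrees(np.arctan2(*(H[0]-H[1])[1::-1])),H)
E
python3 fit.py
```

```text
[ 0.62920468 -0.153789  ] -57.18259923605205
[ 1.  -0.3 -0.1 -0.4  0.4  0.2  0.3  0.4 -0.1  0.3 -0.1  0.  -0.4  1.
 -2.  -0.8  0.1 -0.2]
0.008 [ 0.59019893 -0.00910841  0.03217555] [ 0.0004 -0.0001  0.0002 -0.0002 -0.0003  0.0001 -0.0001]
0.012 [ 0.59072647 -0.00880007  0.03121057] [ 0.0004 -0.0001  0.0002 -0.0002 -0.0003  0.0001 -0.0001]
0.016 [ 0.59125402 -0.00849173  0.03024559] [ 0.0003 -0.0001  0.0002 -0.0002 -0.0003  0.0001 -0.0001]
disc z 0.09813033990755438 0.09904491001087509 0.09867515972508402 handle [np.float64(0.10302573514833613), np.float64(0.10333300002464493), np.float64(0.10450932365667162), np.float64(0.10606171542758233), np.float64(0.10722296503977)] 0.09191975329064403
handle dir 33.00854812893385 [[ 0.55830418 -0.03005225  0.09841975]
 [ 0.49917777 -0.06846193  0.09841975]]
```

Call:
{"name": "jog_arm", "arguments": {
  "steps": [
    {"dx": 0.3,"dy": -0.5,"dz": 0.0,"twist": 0.0},
    {"dx": 0.6,"dy": -1.0,"dz": 0.0,"twist": -0.02},
    {"dx": 0.9,"dy": -1.5,"dz": 0.0,"twist": -0.03},
    {"dx": 1.01,"dy": -1.69,"dz": -0.2,"twist": -0.03},
    {"dx": 1.01,"dy": -1.69,"dz": -0.5,"twist": -0.03}
  ]
}}

```text
t: 9.65
tool_pos: [0.6041, -0.1445, 0.0621]
tool_rot: [-3.012, -0.883, 0.003]
contact_force: [0.2, -0.0, -0.1]
opening: 0.0108
```

Call:
{"name": "jog_arm", "arguments": {
  "steps": [
    {"dx": 0.0,"dy": 0.0,"dz": -0.1,"twist": 0.0},
    {"dx": 0.0,"dy": 0.0,"dz": -0.2,"twist": 0.0},
    {"dx": 0.0,"dy": 0.0,"dz": -0.2,"twist": 0.0}
  ]
}}

```text
t: 10.02
tool_pos: [0.6036, -0.1437, 0.0495]
tool_rot: [-3.011, -0.884, 0.005]
contact_force: [-1.1, 0.6, -0.2]
opening: 0.0107
```

```bash
python3 - <<'E'
from h import *
o=ctrl.get_obs(); print(o['tool_pos'],o['dq'].round(3));M=R.from_rotvec(o['tool_rot']).as_matrix(); print(np.degrees(np.arctan2(M[1,1],M[0,1])))
im=img('wrist','w9'); np.savez('/tmp/w9.npz',**{k:np.array(v) for k,v in im.items()})
E
```

```text
[ 0.60356679 -0.14365809  0.04952603] [-0.001 -0.009 -0.016 -0.001  0.005 -0.002]
-57.26598608467559
```

View pics/w9.png

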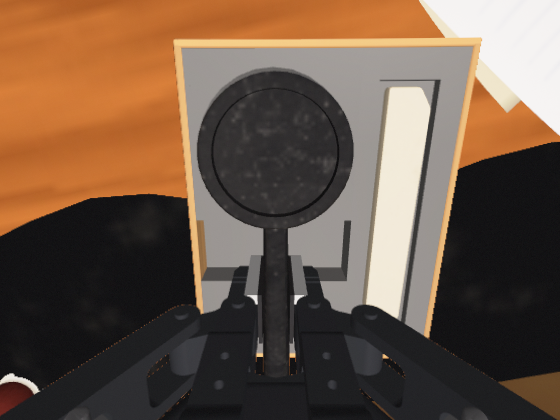

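```bash
python3 - <<'E'
from h import *
d=dict(np.load('/tmp/w9.npz'));f=d['frame'].copy()
c=np.array([.6292,-.1538]);th=np.radians(-57.2);Rm=np.array([[np.cos(th),-np.sin(th)],[np.sin(th),np.cos(th)]])
T=lambda x,y,z: np.r_[c+Rm@[x/1e3,y/1e3],z/1e3]
a=cv2.resize(f[25:365,160:500],None,fx=1.75,fy=1.75,interpolation=cv2.INTER_CUBIC)
def pl(P,col):
    p=((topx(d,P)-[160,25]+.5)*1.75-.5).round().astype(np.int32); cv2.polylines(a,[p.reshape(-1,1,2)],False,col,1)
pl([T(72,-92,24),T(72,92,24),T(-72,92,24),T(-72,-92,24)],(255,0,0))
t=np.linspace(0,6.28,60);pl([T(-25+38.5*np.cos(q),41.5+38.5*np.sin(q),24) for q in t],(0,255,0))
pl([T(18,2,24),T(18,-36,24),T(-68,-36,24),T(-68,2,24)],(255,0,0))
cv2.imwrite('pics/w9c.png',a[:,:,::-1])
from scipy.optimize import least_squares
# lens circle: black blob extremes
g=cv2.cvtColor(d['frame'],cv2.COLOR_RGB2GRAY)
m=((g<75)).astype(np.uint8); m[228:]=0; m[:60]=0
n,l,st,ce=cv2.connectedComponentsWithStats(m); k=l[150,275]; print(st[k],ce[k])
cs=cv2.findContours((l==k).astype(np.uint8),0,1)[0][0].reshape(-1,2); cs=cs[cs[:,1]<215]
for h in (.002,.006,.009):
    P=onplane(d,cs,.0495+h)[:,:2]
    q=least_squares(lambda q:np.linalg.norm(P-q[:2],axis=1)-q[2],[*P.mean(0),.032],loss='soft_l1',f_scale=.001).x
    print(h,q,'tray frame mm',(Rm.T@(q[:2]-c)*1e3).round(2))
H=onplane(d,[(275.5,240),(275.5,365)],.0495+.0065)[:,:2];print(((H-c)@Rm*1e3).round(2))
E
```

```text
[  197    71   156   157 19330] [274.74309364 149.71101914]
0.002 [ 0.65111545 -0.11114115  0.03371834] tray frame mm [-23.99  41.53]
0.006 [ 0.65162838 -0.11084321  0.03275846] tray frame mm [-23.96  42.12]
0.009 [ 0.65201308 -0.11061976  0.03203855] tray frame mm [-23.94  42.57]
[[-23.71   3.67]
 [-23.86 -67.23]]
```

View pics/w9c.png

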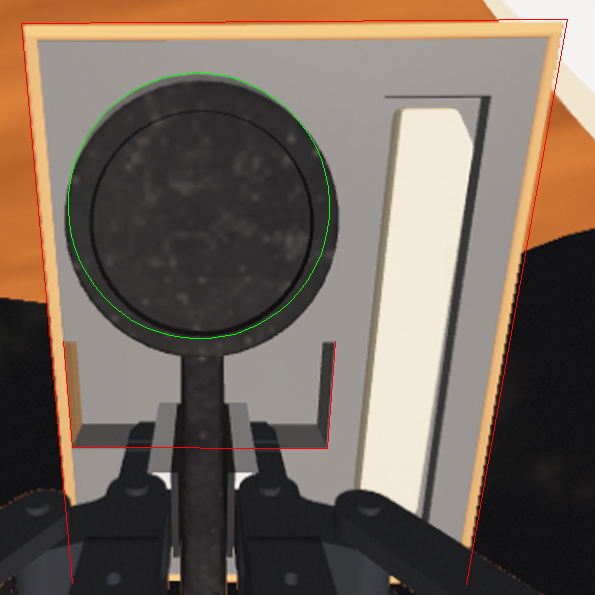

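Call:
{"name": "jog_arm", "arguments": {
  "steps": [
    {"dx": -0.03,"dy": 0.01,"dz": -0.1,"twist": 0.0},
    {"dx": -0.03,"dy": 0.01,"dz": -0.2,"twist": 0.0},
    {"dx": -0.03,"dy": 0.01,"dz": -0.3,"twist": 0.0},
    {"dx": -0.03,"dy": 0.01,"dz": -0.35,"twist": 0.0},
    {"dx": -0.03,"dy": 0.01,"dz": -0.35,"twist": 0.0}
  ]
}}

```text
t: 10.7
tool_pos: [0.6019, -0.1433, 0.0286]
tool_rot: [-3.011, -0.884, 0.004]
contact_force: [-0.9, 0.1, -1.1]
opening: 0.0107
```

```bash
python3 - <<'E'
from h import *
o=ctrl.get_obs(); print(o['tool_pos'],o['contact_force'])
im=img('wrist','w10'); np.savez('/tmp/w10.npz',**{k:np.array(v) for k,v in im.items()})
d=im
W=pts(d); print([W[v,275].round(4)[2] for v in (75,80,150,220,235,245,300,340,365)])
E
```

```text
[ 0.60193499 -0.14325412  0.02860243] [-0.88839468  0.07702718 -1.1129403 ]
[np.float64(0.0393), np.float64(0.0398), np.float64(0.0359), np.float64(0.0405), np.float64(0.0415), np.float64(0.0408), np.float64(0.0407), np.float64(0.0424), np.float64(0.0438)]
```

View pics/w10.png

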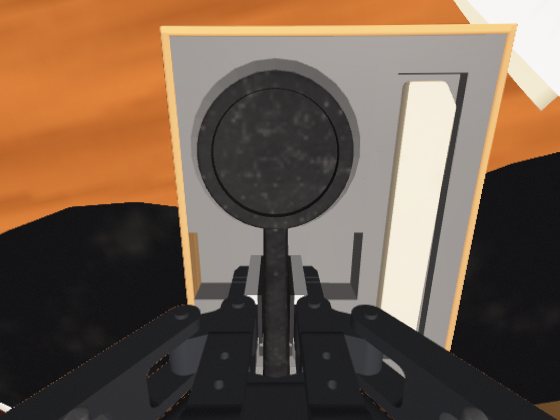

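The disc looks concentric with the well rim: the gap is about 5 px on the left and 7 px on the right. I'll lower it in small steps and watch the force.

Call:
{"name": "jog_arm", "arguments": {
  "steps": [
    {"dx": 0.0,"dy": 0.0,"dz": -0.03,"twist": 0.0},
    {"dx": 0.0,"dy": 0.0,"dz": -0.06,"twist": 0.0},
    {"dx": 0.0,"dy": 0.0,"dz": -0.1,"twist": 0.0},
    {"dx": 0.0,"dy": 0.0,"dz": -0.1,"twist": 0.0}
  ]
}}

```text
t: 11.25
tool_pos: [0.6019, -0.1433, 0.0226]
tool_rot: [-3.011, -0.884, 0.004]
contact_force: [-0.5, -0.9, -0.8]
opening: 0.0107
```

Call:
{"name": "jog_arm", "arguments": {
  "steps": [
    {"dx": 0.0,"dy": 0.0,"dz": -0.02,"twist": 0.0},
    {"dx": 0.0,"dy": 0.0,"dz": -0.04,"twist": 0.0},
    {"dx": 0.0,"dy": 0.0,"dz": -0.04,"twist": 0.0}
  ]
}}

```text
t: 11.62
tool_pos: [0.6018, -0.1432, 0.0201]
tool_rot: [-3.011, -0.884, 0.005]
contact_force: [0.1, -0.4, -0.6]
opening: 0.0108
```

Call:
{"name": "jog_arm", "arguments": {
  "steps": [
    {"dx": 0.0,"dy": 0.0,"dz": -0.02,"twist": 0.0},
    {"dx": 0.0,"dy": 0.0,"dz": -0.03,"twist": 0.0},
    {"dx": 0.0,"dy": 0.0,"dz": -0.03,"twist": 0.0}
  ]
}}

```text
t: 12.0
tool_pos: [0.6018, -0.1431, 0.0183]
tool_rot: [-3.011, -0.884, 0.005]
contact_force: [-1.3, 0.8, 1.1]
opening: 0.0107
```

Call:
{"name": "jog_arm", "arguments": {
  "steps": [
    {"dx": 0.0,"dy": 0.0,"dz": -0.02,"twist": 0.0},
    {"dx": 0.0,"dy": 0.0,"dz": -0.03,"twist": 0.0},
    {"dx": 0.0,"dy": 0.0,"dz": -0.03,"twist": 0.0}
  ]
}}

```text
t: 12.38
tool_pos: [0.6021, -0.1432, 0.0169]
tool_rot: [-3.011, -0.884, 0.004]
contact_force: [-1.6, 0.6, 3.3]
opening: 0.0108
```

Call:
{"name": "jog_arm", "arguments": {
  "steps": [
    {"dx": 0.0,"dy": 0.0,"dz": -0.02,"twist": 0.0},
    {"dx": 0.0,"dy": 0.0,"dz": -0.03,"twist": 0.0},
    {"dx": 0.0,"dy": 0.0,"dz": -0.03,"twist": 0.0}
  ]
}}

```text
t: 12.75
tool_pos: [0.6023, -0.1434, 0.0152]
tool_rot: [-3.012, -0.884, 0.003]
contact_force: [-0.6, 1.4, 3.5]
opening: 0.0109
```

```bash
python3 - <<'E'
from h import *
o=ctrl.get_obs(); print(o['tool_pos'],o['contact_force'],o['wrist_torque'])
im=img('wrist','w11')
W=pts(im); print([W[v,275].round(4)[2] for v in (75,80,150,220,235,245,300,340,365)])
E
```

```text
[ 0.60232181 -0.14336998  0.01522251] [-0.59012462  1.39235572  3.50456407] [-0.04180806  0.1912128  -0.01107812]
[np.float64(0.025), np.float64(0.0242), np.float64(0.0222), np.float64(0.0265), np.float64(0.0273), np.float64(0.0264), np.float64(0.0291), np.float64(0.0306), np.float64(0.0302)]
```

View pics/w11.png

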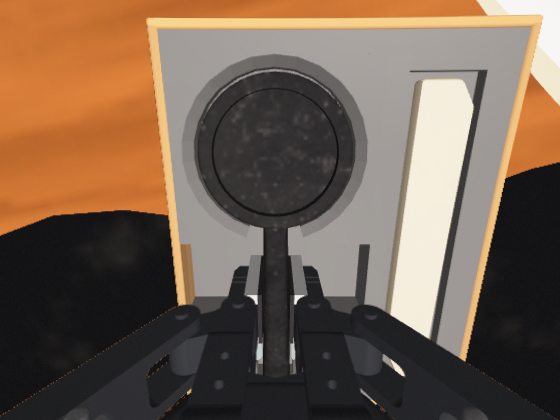

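The disc is in the well and its front is close to the floor. The handle is resting on the catch, about 5 mm too high. I'll keep pressing gently.

Call:
{"name": "jog_arm", "arguments": {
  "steps": [
    {"dx": 0.0,"dy": 0.0,"dz": -0.02,"twist": 0.0},
    {"dx": 0.0,"dy": 0.0,"dz": -0.03,"twist": 0.0},
    {"dx": 0.0,"dy": 0.0,"dz": -0.03,"twist": 0.0}
  ]
}}

```text
t: 13.18
tool_pos: [0.6022, -0.1432, 0.0131]
tool_rot: [-3.011, -0.884, 0.003]
contact_force: [0.7, 1.0, 0.6]
opening: 0.0107
```

Call:
{"name": "jog_arm", "arguments": {
  "steps": [
    {"dx": 0.0,"dy": 0.0,"dz": -0.02,"twist": 0.0},
    {"dx": 0.0,"dy": 0.0,"dz": -0.03,"twist": 0.0},
    {"dx": 0.0,"dy": 0.0,"dz": -0.03,"twist": 0.0}
  ]
}}

```text
t: 13.55
tool_pos: [0.6023, -0.1433, 0.0122]
tool_rot: [-3.011, -0.884, 0.004]
contact_force: [-3.8, 0.9, 8.1]
opening: 0.0107
```

```bash
python3 - <<'E'
from h import *
o=ctrl.get_obs(); print(o['tool_pos'],o['contact_force'],o['wrist_torque'])
im=img('wrist','w12')
W=pts(im); print([W[v,275].round(4)[2] for v in (75,80,150,220,235,245,300,340,365)])
E
```

```text
[ 0.60230742 -0.14334461  0.01221036] [-3.82810799  0.91609469  8.14301881] [0.21224071 0.51019999 0.04479261]
[np.float64(0.0245), np.float64(0.0236), np.float64(0.0229), np.float64(0.0241), np.float64(0.0247), np.float64(0.0249), np.float64(0.0256), np.float64(0.0266), np.float64(0.0266)]
```

The force dropped at 13.2 s, which suggests the catch was passed. It then rose to 8 N as the lens met the floor. Next I'll press a little more.

Call:
{"name": "jog_arm", "arguments": {
  "steps": [
    {"dx": 0.0,"dy": 0.0,"dz": -0.02,"twist": 0.0},
    {"dx": 0.0,"dy": 0.0,"dz": -0.02,"twist": 0.0},
    {"dx": 0.0,"dy": 0.0,"dz": -0.02,"twist": 0.0}
  ]
}}

```text
t: 13.98
tool_pos: [0.6023, -0.1433, 0.0122]
tool_rot: [-3.011, -0.884, 0.005]
contact_force: [-4.7, 1.0, 9.1]
opening: 0.0107
```

```bash
python3 - <<'E'
from h import *
o=ctrl.get_obs(); print(o['tool_pos'],o['contact_force'],o['wrist_torque'])
im=img('wrist','w13')
W=pts(im); print([W[v,275].round(4)[2] for v in (75,80,150,220,235,245,300,340,365)])
E
```

```text
[ 0.60231648 -0.14333389  0.0121509 ] [-4.66122131  0.96347818  9.11457171] [ 0.27124992  0.58769005 -0.00315083]
[np.float64(0.0248), np.float64(0.0248), np.float64(0.021), np.float64(0.0235), np.float64(0.0248), np.float64(0.0241), np.float64(0.0244), np.float64(0.0257), np.float64(0.0264)]
```

View pics/w13.png

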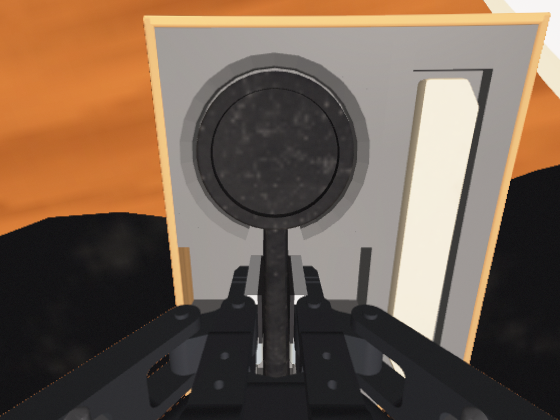

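The lens looks seated: its disc top is at about 24 mm and its handle top at 25–26 mm. I'll release and rise.

Call:
{"name": "jog_arm", "arguments": {
  "steps": [
    {"dx": 0.0,"dy": 0.0,"dz": 0.0,"twist": 0.0},
    {"dx": 0.0,"dy": 0.0,"dz": 0.0,"twist": 0.0},
    {"dx": 0.0,"dy": 0.0,"dz": 0.0,"twist": 0.0},
    {"dx": 0.0,"dy": 0.0,"dz": 0.0,"twist": 0.0}
  ],
  "gripper": 140
}}

```text
t: 14.52
tool_pos: [0.6021, -0.1433, 0.0118]
tool_rot: [-3.011, -0.884, 0.005]
contact_force: [-0.5, -0.5, 0.6]
opening: 0.0383
```

Call:
{"name": "jog_arm", "arguments": {
  "steps": [
    {"dx": 0.0,"dy": 0.0,"dz": 0.3,"twist": 0.0},
    {"dx": 0.0,"dy": 0.0,"dz": 0.8,"twist": 0.0},
    {"dx": -0.4,"dy": -0.25,"dz": 1.6,"twist": 0.0},
    {"dx": -0.9,"dy": -0.55,"dz": 2.3,"twist": 0.0},
    {"dx": -0.9,"dy": -0.55,"dz": 2.3,"twist": 0.0}
  ]
}}

```text
t: 15.15
tool_pos: [0.5498, -0.1785, 0.1564]
tool_rot: [3.012, 0.882, 0.007]
contact_force: [0.8, -0.1, 0.6]
opening: 0.0387
```

Call:
{"name": "jog_arm", "arguments": {
  "steps": [
    {"dx": 0.0,"dy": 0.0,"dz": 0.0,"twist": 0.0}
  ]
}}

```text
t: 15.28
tool_pos: [0.5496, -0.1783, 0.1565]
tool_rot: [3.012, 0.881, 0.007]
contact_force: [0.2, 0.5, -0.9]
opening: 0.0386
```

```bash
python3 - <<'E'
from h import *
o=ctrl.get_obs(); print(o['tool_pos'],o['contact_force'])
im=img('wrist','w14');np.savez('/tmp/w14.npz',**{k:np.array(v) for k,v in im.items()})
im=img('top','t14');a=cv2.resize(im['frame'][100:230,290:430],None,fx=4,fy=4,interpolation=cv2.INTER_CUBIC);cv2.imwrite('pics/t14c.png',a[:,:,::-1])
E
```

```text
[ 0.5496006  -0.17828065  0.1565261 ] [ 0.2323724   0.54777712 -0.90001779]
```

View pics/w14.png

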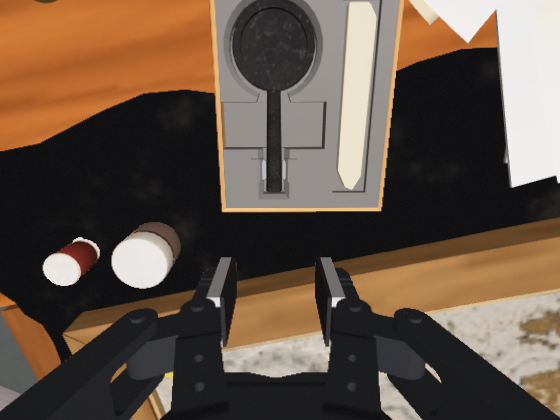

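View pics/t14c.png

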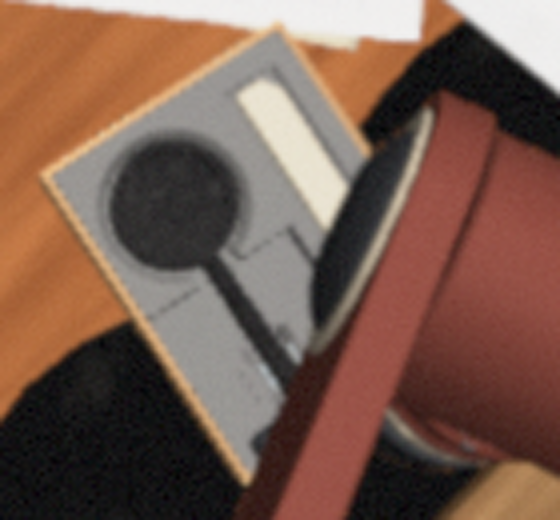

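```bash
python3 - <<'E'
from h import *
d=dict(np.load('/tmp/w14.npz'));f=d['frame']
a=cv2.resize(f[0:220,205:405],None,fx=2.7,fy=2.7,interpolation=cv2.INTER_CUBIC)
cv2.imwrite('pics/w14c.png',cv2.resize(f[85:215,210:340],None,fx=4.5,fy=4.5,interpolation=cv2.INTER_CUBIC)[:,:,::-1])
W=pts(d)
c=np.array([.6289,-.1535]);th=np.radians(-57.2);Rm=np.array([[np.cos(th),-np.sin(th)],[np.sin(th),np.cos(th)]])
tf=lambda P:np.c_[(P[:,:2]-c)@Rm,P[:,2]]*1e3
print('handle',tf(W[[100,115,130,145,160,170,180,187],274]).round(1))
print('rim',tf(np.array([W[10,273],W[45,236],W[45,311],W[85,274]])).round(1))
print('traytop',tf(np.array([W[180,235],W[180,320],W[60,330]])).round(1),'floor notch',tf(np.array([W[125,250],W[125,300]])).round(1))
print('handle centre/edges',tf(onplane(d,[(267,120),(281,120),(266,180),(281,180),(274,192)],.0185)).round(1))
E
```

```text
handle [[-23.8   3.1  25. ]
 [-23.8  -8.5  26.2]
 [-23.9 -20.4  24.6]
 [-24.  -32.5  26.1]
 [  nan   nan   nan]
 [-24.1 -53.4  27.1]
 [-24.1 -62.3  26.5]
 [-24.2 -68.7  25.8]]
rim [[-24.2  67.   20.5]
 [-52.7  42.9  24.3]
 [  4.9  42.8  23.9]
 [-23.7  14.3  25.1]]
traytop [[-58.2 -62.6  24.2]
 [ 15.9 -62.9  24.7]
 [ 20.1  32.2  24.1]] floor notch [[-44.9 -17.2   7.8]
 [ -1.  -17.4   6.6]]
handle centre/edges [[-29.8 -12.6  18.5]
 [-18.  -12.7  18.5]
 [-31.3 -64.   18.5]
 [-17.9 -64.1  18.5]
 [-24.2 -75.1  18.5]]
```

View pics/w14c.png

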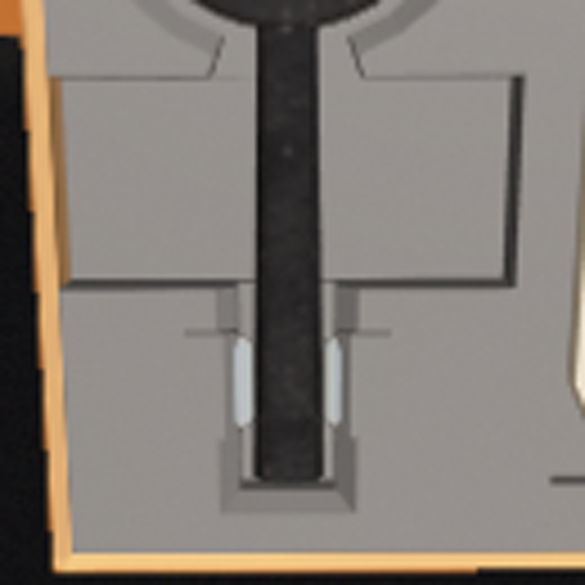

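```bash
python3 - <<'E'
from h import *
d=ctrl.get_image('wrist');W=pts(d)[...,2]
for a,b in((95,110),(110,130),(130,150),(165,180),(178,190)): print(a,b,np.nanmedian(W[a:b,272:277]).round(4))
print('traytop',np.nanmedian(W[170:195,228:250]).round(4),np.nanmedian(W[170:195,300:325]).round(4))
o=ctrl.get_obs();print(o['t'],o['contact_force'])
im=ctrl.get_image('top')
for n,(u,v) in dict(weight=(241,178),jar=(334,258),spool=(305,282)).items(): print(n,pts(im)[v,u].round(3))
E
```

```text
95 110 0.0245
110 130 0.025
130 150 0.0254
165 180 0.0264
178 190 0.0266
traytop 0.0241 0.024
15.425 [-0.16134776  0.06455869  0.69822219]
weight [0.598 0.068 0.039]
jar [ 0.442 -0.109  0.042]
spool [ 0.397 -0.053  0.039]
```

```bash
python3 -c "
from station import ctrl
print(ctrl.finish_job())"
```

```text
the job is handed in; nothing more can be done
None
```

I put the hand lens into the keyhole recess, pressed its handle past the catch, let go and backed the arm away. The job went in at about 15.4 s of the 42 s allowed.

- **Grip:** the first grip closed too high on the handle, so I reopened, lowered the arm about 7 mm and gripped again. The lens then tilted a few degrees nose-down in the fingers, which did no harm.
- **Pressing:** the most wrist force I read while pressing was about 10 N. It dropped as the handle went past the catch, then rose again when the lens met the floor.
- **Last check, lens:** the lens disc and handle are about 1–1.5 mm from their seats sideways. The disc's rim is near its seated height.
- **Last check, handle:** the handle's top reads 24.5–26.6 mm along its length, where seated is 25.5 mm. The tail end therefore reads about 1 mm high, still inside the 3 mm limit. I didn't press it again.
- **Surroundings:** the jar, weight and spool read the same positions as at the start. The folder is still in its recess in the pictures; I didn't measure it separately. The gripper is clear of everything.

The top and wrist cameras disagreed by 2–3 mm on where the tray is, so I aligned the lens and tray from the wrist camera alone.

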